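# Find the full tin by weight and hold it out

## Robot

A 7-joint arm with a two-finger parallel gripper is mounted at the origin on a cart in front of the work surface, level with it; the furniture and walls round the work are solid. World frame = base frame: x ahead of the robot, y to its left, z up, the work surface at z = 0. Lengths are in m, angles in rad, forces in N, time in s.
With the tool pointing down it reaches from about 0.35 to 0.9 m from the base axis. Payload 19.9 kg.
Tool frame: the origin (TCP) lies between the finger pads; the fingertips stand 14 mm ahead of it and the grasp point (between the pads) lies 5 mm behind it; z points along the fingers, y is the line along which they close (so a half turn about z gives the same grasp; the last joint's range is limited). The gripper opens to 94 mm and grips with 3 to 60 N. Pads are 16 mm wide; open, the fingers measure 119 mm over their backs; the gripper's body (75 mm by 177 mm) begins 78 mm behind the grasp point.
Start: joints at [1.095, 0.417, -0.01, 1.614, 0.005, 1.111, -0.053], TCP at [0.263, -0.567, 0.219] pointing down, gripper open.
Joint ranges: [-2.81, 2.81], [-0.39, 2.02], [-1.27, 1.25], [0.06, 2.57], [-1.19, 4.33], [0.19, 2], [-2.82, 2.82]. Speed limits (rad/s): [1.89, 1.89, 2.39, 2.39, 3.01, 3.01, 3.01].

## Interface

Orientations are given as a 3x3 rotation matrix whose columns are the frame's x, y, z axes.
In Python, from plant import readout, viewer, order gives the robot as it stands.
- The arm moves only by the tool step_arm, never from a script. Its argument "series" is a list that holds one entry, the list of rows, each a list of 6 numbers: the shift along the tool's x, y, z in units of 0.15 m (1.0 is 0.15 m), then the turn, a rotation vector about the tool's x, y, z in units of 120 degrees (1.0 is 120 degrees). In form: [[[tx, ty, tz, rx, ry, rz], ...]]. A call has 1 to 12 rows; each row is the pose to reach, as a shift and turn from the pose commanded when the call began, along the tool's axes at that moment; what a row does not reach only later rows make up. A row lasts 1/12 s, in which the tool goes at most 41.7 mm and 7.16 degrees, less where a joint would pass 70% of its speed; a pose out of reach is approached as far as the arm can. A call with a number of a shift or a turn outside -1 to 1 is refused whole. A call with a gripper value outside its range is refused whole. "gripper" is the opening, from -1 (shut) to 1 (fully open), set as the call begins (left out, the last holds). The fingers move at their own pace and stop on an object; "grip_force" is the grip in N (left out, the last holds). Time passes only in rows, so rows that repeat a pose let the fingers close. It gives the time, the measured TCP pose, the force, the opening and the grip force at its end, in the units of the state.
- readout.state(): the state, without advancing time (a new reading comes with each control period).
- viewer.snapshot(name): name is "scene" or "top"; returns the picture (384x512x3 uint8, red, green, blue); there is no depth.
- viewer.camera_info(name): a dict with "K" (3x3 intrinsics, pixels), "R" (3x3) and "t" (3): a world point X has camera coordinates R X + t. Camera axes: x right, y down, z forward; pixel columns grow to the right and rows downward; lengths in m; the calibration is good to about 2 mm. A picture is of the moment at which its call begins. camera_info takes no time and is no camera call.
- order.hand_in(): hands the job in; it is judged then, once.
The state is a dict: "t": time; "joint_pos": joint angles; "dq": joint speeds; "joint_torque": joint torques, N m; "eef_pos": TCP position; "ee_rot": TCP orientation; "ft_force": force on the tool from outside, world axes, zero at the start; "ft_torque": the same for the moment, N m; "finger_gap": finger opening in m; "gripper_force": force on a finger pad.
Only numpy, scipy, OpenCV 4.12 (cv2) and the standard library are available. Lean on these libraries where they do the work, as an engineer would, in place of code of your own. Each camera call takes 0.05 s, during which the arm holds its last target. There are 200 camera calls.

## Task

Slide the rack's keeper all the way open, to its left end stop, and leave it there. Then weigh the two tins in the gripper: lift the left one some 10 cm straight up for a moment and set it back on its seat, then lift the right one likewise. The heavier is the full one: finish while holding it in the gripper, level and still, 10 to 20 cm above the middle of the square steel plate with the ring on it, with the lighter tin standing on a seat of the rack.

Things in the scene. Friction and masses are not known exactly. Their poses are not given: they have to be found in the camera images.
- tin_a: flat round steel tin, fixed lid, upright; lid 65 mm across (top 5 mm), body 62, 31 mm high, 0.1 to 0.5 kg; looks like the other, one is heavier by 0.15 kg or more. Which tin is left differs from run to run. Origin: centre of underside, z up. Grip it across lid and wall, closing along the rack's y: fingers have 45 mm free on either side once the keeper is open
- tin_b: flat round steel tin, fixed lid, upright; lid 65 mm across (top 5 mm), body 62, 31 mm high, 0.1 to 0.5 kg; looks like the other, one is heavier by 0.15 kg or more. Which tin is left differs from run to run. Origin: centre of underside, z up. Grip it across lid and wall, closing along the rack's y: fingers have 45 mm free on either side once the keeper is open
- rack: steel rack fixed on the table: base 145 x 335 x 5 mm (x -45 to +100, y -142 to +192 mm), two round seats 90 mm either side of its origin along y, behind them (75 mm along +x) a rail along y whose end stops rise to 47 mm. Origin: between the seats, on the table; z up, +y to the robot's left, yaw within 0.3 rad of the world's
- keeper (a joint): travel along the rail in m, towards the rack's +y: 0 = closed (start: 0 to 0.02), two flat arms, 16 mm wide, 43 to 48 mm above the table, reach over the lids and block the tins; 0.08 = fully open against the stop, both tins free. About 1.5 N of friction, no spring; stays where left
- keeper_grip (a point): top centre of the keeper's upright black grip, a block 24 mm along the rack's x, 16 mm along its y, 34 mm high, its top 76 mm above the table and its foot at 42 mm; pinch it along the rack's y. Axes as the rack's
- seat_left (a point): centre of the top of the left round seat (58 mm across, its top 9 mm above the table, 4 mm above the base): a tin stands here. Axes as the rack's
- seat_right (a point): centre of the top of the right round seat, like the left one
- plate: square grey steel plate 130 x 130 x 6 mm, fixed on the table to the right of the rack; a loose steel ring 100 mm across and 26 mm high lies on it, its top 32 mm above the table. Origin: centre of the plate's underside, z up
Mind the look-alikes: they are no part of the job. What is shaped like the tin_a but yellow is not meant. Leave any green look-alike of the tin_b alone.

How it is judged:
On the way, in this order (a step that is already met when the one before it is completed fails the run):
1. the keeper is fully open (within 6 mm of its stop) while both tins stand on their seats (value of joint keeper above 0.074 m and (((horizontal distance between tin_a and seat_left below 0.02 m and height (world z) of tin_a between 0.004 and 0.014 m and angle between tin_a's own z axis and vertical below 0.1 rad) and (horizontal distance between tin_b and seat_right below 0.02 m and height (world z) of tin_b between 0.004 and 0.014 m and angle between tin_b's own z axis and vertical below 0.1 rad)) or ((horizontal distance between tin_a and seat_right below 0.02 m and height (world z) of tin_a between 0.004 and 0.014 m and angle between tin_a's own z axis and vertical below 0.1 rad) and (horizontal distance between tin_b and seat_left below 0.02 m and height (world z) of tin_b between 0.004 and 0.014 m and angle between tin_b's own z axis and vertical below 0.1 rad)))), for 0.2 s.
2. the left tin is held in the fingers more than 4 cm above its seat, the right one standing on its own (value of joint keeper above 0.074 m and ((height (world z) of tin_a above 0.05 m and horizontal distance between tin_a and seat_left below 0.06 m and contact force between tin_a and the fingers above 0.5 N and (horizontal distance between tin_b and seat_right below 0.02 m and height (world z) of tin_b between 0.004 and 0.014 m and angle between tin_b's own z axis and vertical below 0.1 rad)) or (height (world z) of tin_b above 0.05 m and horizontal distance between tin_b and seat_left below 0.06 m and contact force between tin_b and the fingers above 0.5 N and (horizontal distance between tin_a and seat_right below 0.02 m and height (world z) of tin_a between 0.004 and 0.014 m and angle between tin_a's own z axis and vertical below 0.1 rad)))), for 0.3 s.
3. the right tin is held in the fingers more than 4 cm above its seat, the left one standing back on its own (value of joint keeper above 0.074 m and ((height (world z) of tin_a above 0.05 m and horizontal distance between tin_a and seat_right below 0.06 m and contact force between tin_a and the fingers above 0.5 N and (horizontal distance between tin_b and seat_left below 0.02 m and height (world z) of tin_b between 0.004 and 0.014 m and angle between tin_b's own z axis and vertical below 0.1 rad)) or (height (world z) of tin_b above 0.05 m and horizontal distance between tin_b and seat_right below 0.06 m and contact force between tin_b and the fingers above 0.5 N and (horizontal distance between tin_a and seat_left below 0.02 m and height (world z) of tin_a between 0.004 and 0.014 m and angle between tin_a's own z axis and vertical below 0.1 rad)))), for 0.3 s.
At the end, for the whole second after the job is handed in: Keeper within 6 mm of its open stop; heavier tin held still in the fingers, within 40 mm of the plate's centre, underside 80 to 260 mm above the table, within 0.2 rad of level; lighter tin released, standing (under 2.5 N) on a seat within 20 mm of its centre (value of joint keeper above 0.074 m and ((horizontal distance between tin_a and plate below 0.04 m and height (world z) of tin_a between 0.08 and 0.26 m and angle between tin_a's own z axis and vertical below 0.2 rad and linear speed of tin_a below 0.03 m/s and contact force between tin_a and the fingers above 1 N and ((horizontal distance between tin_b and seat_left below 0.02 m and height (world z) of tin_b between 0.004 and 0.014 m and angle between tin_b's own z axis and vertical below 0.1 rad) or (horizontal distance between tin_b and seat_right below 0.02 m and height (world z) of tin_b between 0.004 and 0.014 m and angle between tin_b's own z axis and vertical below 0.1 rad)) and linear speed of tin_b below 0.02 m/s and contact force between tin_b and rack between 0.5 and 2.5 N and contact force between tin_b and the arm below 0.1 N and contact force between tin_b and the fingers below 0.1 N) or (horizontal distance between tin_b and plate below 0.04 m and height (world z) of tin_b between 0.08 and 0.26 m and angle between tin_b's own z axis and vertical below 0.2 rad and linear speed of tin_b below 0.03 m/s and contact force between tin_b and the fingers above 1 N and ((horizontal distance between tin_a and seat_left below 0.02 m and height (world z) of tin_a between 0.004 and 0.014 m and angle between tin_a's own z axis and vertical below 0.1 rad) or (horizontal distance between tin_a and seat_right below 0.02 m and height (world z) of tin_a between 0.004 and 0.014 m and angle between tin_a's own z axis and vertical below 0.1 rad)) and linear speed of tin_a below 0.02 m/s and contact force between tin_a and rack between 0.5 and 2.5 N and contact force between tin_a and the arm below 0.1 N and contact force between tin_a and the fingers below 0.1 N))); the arm keeps its last pose, push and grip.
It also fails if it takes over 72 s, if anything falls off the work surface, if the arm or the gripper's body presses on something with over 40 N, if the wrist force passes 120 N, or if a joint passes its speed limit or range.

## Working session

There is one attempt and no reset: what is moved stays moved. The work goes in short steps, Python scripts to look and compute and a tool call to move; the robot and the scene stay as the last step left them, time stands still between calls to the robot, and variables do not carry over. Pictures are saved under pics/ and viewed, at most 10 in all, crops included, and the job is handed in when it is done.

Besides the shell and the picture viewer there is one more tool, called after ">>>" as name(argument=value, ...), one argument or row to a line, values as JSON. step_arm: Moves the arm, as the interface text tells. Shifts and turns lie within -1 to 1; 1 stands for 0.15 m of shift or 120 degrees of turn. Its arguments: {"type":"object","properties":{"series":{"type":"array"},"gripper":{"type":"number"},"grip_force":{"type":"number"}},"required":["series"]}

```bash
mkdir -p pics; python3 - <<'E'
from plant import readout, viewer
import cv2,numpy as np
for n in("scene","top"):
    im=viewer.snapshot(n); cv2.imwrite(f"pics/{n}0.png",im[:,:,::-1]); c=viewer.camera_info(n); print(n,np.round(c["K"],1).tolist(),np.round(c["R"],3).tolist(),np.round(c["t"],3).tolist())
s=readout.state(); print({k:np.round(v,3).tolist() for k,v in s.items()})
E
```

```text
scene [[386.0, 0.0, 255.8], [0.0, 386.0, 183.6], [0.0, 0.0, 1.0]] [[-0.856, -0.517, -0.016], [-0.288, 0.502, -0.815], [0.429, -0.694, -0.579]] [0.378, 0.235, 0.659]
top [[417.0, 0.0, 254.1], [0.0, 417.0, 193.0], [0.0, 0.0, 1.0]] [[0.018, -1.0, -0.011], [-0.997, -0.017, -0.076], [0.076, 0.012, -0.997]] [-0.072, 0.515, 1.11]
{'t': 0.1, 'joint_pos': [1.095, 0.418, -0.01, 1.614, 0.005, 1.111, -0.053], 'dq': [-0.0, -0.002, -0.002, -0.001, -0.001, -0.0, 0.0], 'joint_torque': [-0.0, -85.259, 0.639, -42.669, -0.049, 0.016, -0.0], 'eef_pos': [0.263, -0.567, 0.219], 'ee_rot': [[0.907, 0.421, -0.001], [0.421, -0.907, 0.001], [-0.0, -0.001, -1.0]], 'ft_force': [0.962, 0.014, -0.603], 'ft_torque': [-0.014, 0.003, -0.008], 'gripper_force': 0.0, 'finger_gap': 0.094}
```

View pics/scene0.png

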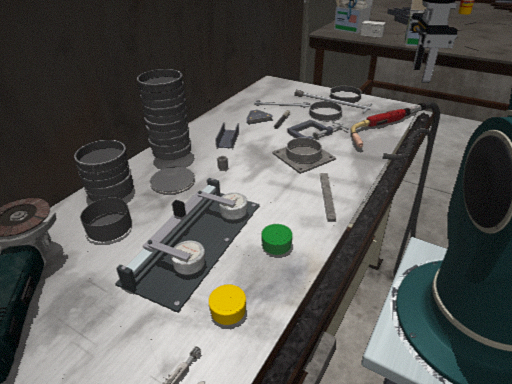

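View pics/top0.png

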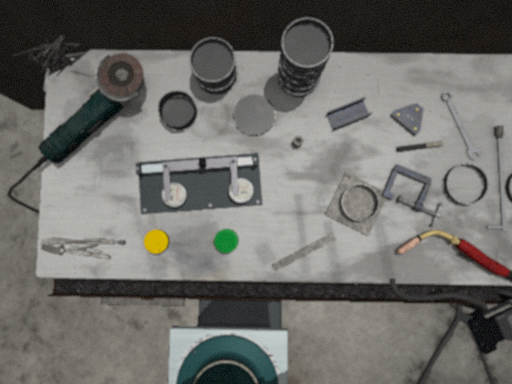

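Top view candidates: the whitish tins at (174,195) and (242,190) on the rack are the targets. The yellow tin (156,241) and the green one (226,240) are look-alikes to leave alone. The keeper grip is the black block near (202,163). The plate with the ring is at (357,203), and there are other loose rings at (465,185), (178,110) and (510,185).

```bash
cat > h.py <<'E'
from plant import readout, viewer
import cv2,numpy as np
def ray(n,uv,z):
    c=viewer.camera_info(n);K,R,t=map(np.array,(c["K"],c["R"],c["t"]))
    C=-R.T@t; d=R.T@np.linalg.inv(K)@np.array([uv[0],uv[1],1.]); return C+d*(z-C[2])/d[2]
def proj(n,X):
    c=viewer.camera_info(n);p=np.array(c["K"])@(np.array(c["R"])@np.array(X,float)+np.array(c["t"]));return p[:2]/p[2]
E
python3 - <<'E'
from h import *
im=cv2.imread("pics/top0.png");hsv=cv2.cvtColor(im,cv2.COLOR_BGR2HSV);g=cv2.cvtColor(im,cv2.COLOR_BGR2GRAY)
x0,y0,x1,y1=125,140,275,225
m=(g<85).astype(np.uint8); r=np.zeros_like(m); r[y0:y1,x0:x1]=m[y0:y1,x0:x1]
r=cv2.morphologyEx(r,cv2.MORPH_CLOSE,np.ones((3,3)))
c=max(cv2.findContours(r,0,1)[0],key=cv2.contourArea); 
rc=cv2.minAreaRect(c);b=cv2.boxPoints(rc);print("base box",b.round(1).tolist());W=np.array([ray("top",p,.005)[:2] for p in b]);print(W.round(4).tolist())
m=cv2.inRange(hsv,(0,0,125),(179,40,255))
for cx,cy in((174,195),(242,190)):
    print(g[cy-16:cy+17:2,cx-16:cx+17:2]) if cx==174 else 0
s=cv2.resize(im[y0:y1,x0:x1],None,fx=5,fy=5,interpolation=cv2.INTER_CUBIC);cv2.imwrite("pics/c1.png",s)
# plate: scene region
print(g[200:204,315:400:3])
E
```

```text
base box [[136.1999969482422, 162.89999389648438], [256.3999938964844, 153.5], [260.29998779296875, 203.5], [140.10000610351562, 212.89999389648438]]
[[0.5952, 0.2643], [0.6268, -0.0675], [0.4889, -0.0806], [0.4574, 0.2481]]
[[ 75  66  89 146 145 144  84  75  79  76  77  78  76  78  80  75  81]
 [ 72  71  86 142 146 149  93  80  81  81  78  71  78  77  76  79  73]
 [ 76  71  82 133 148 151 127 142 139 129 130  98  79  72  74  80  73]
 [ 70  70  79 128 149 154 159 181 174 163 170 162 116  78  74  76  75]
 [ 72  71  75 124 148 151 159 182 183 179 171 175 180 114  72  81  75]
 [ 68  70  97 130 149 150 139 161 178 169 175 177 195 169  88  71  78]
 [ 76  75 142 159 145 150 148 175 185 168 178 183 190 191 108  78  78]
 [ 78  81 155 167 149 146 158 176 188 176 174 185 191 187 116  73  79]
 [ 72  78 151 168 149 154 154 163 185 177 184 191 191 184 121  75  73]
 [ 77  74 139 165 150 151 141 144 179 175 183 185 184 173 103  77  75]
 [ 76  74 109 157 147 156 146 154 183 177 175 177 174 152  77  80  81]
 [ 78  74  76 125 143 167 183 184 188 185 180 167 166 105  64  75  78]
 [ 73  78  73  82 143 164 173 178 181 179 182 173 130  62  78  77  77]
 [ 77  76  75  68  77 109 143 157 162 157 145 104  60  69  77  74  78]
 [ 74  72  78  76  70  56  65  83  90  80  59  62  66  83  75  81  77]
 [ 73  72  73  74  74  68  69  62  61  62  69  76  75  77  76  76  80]
 [ 77  81  87  94  93  92  94  90  91  97 124 128 125 123 127 130 135]]
[[168 161 162 161 179 161 131 136  82 159 136 127 132 137 142 141 133 138
  134 123  59 113 128 128 121 117 140  78  82]
 [172 160 165 166 178 157 139 132  74 153 128 123 137 145 140 140 138 134
  130 127  52 106 123 132 143 140 146  80  75]
 [167 162 169 170 178 145 138 132  69 152 126 122 136 149 140 139 135 130
  130 133  55 103 122 142 155 157 150  90  94]
 [169 160 172 170 175 131 136 135  72 150 129 119 140 147 138 139 134 133
  133 135  50 108 119 151 164 162 149 119 123]]
```

View pics/c1.png

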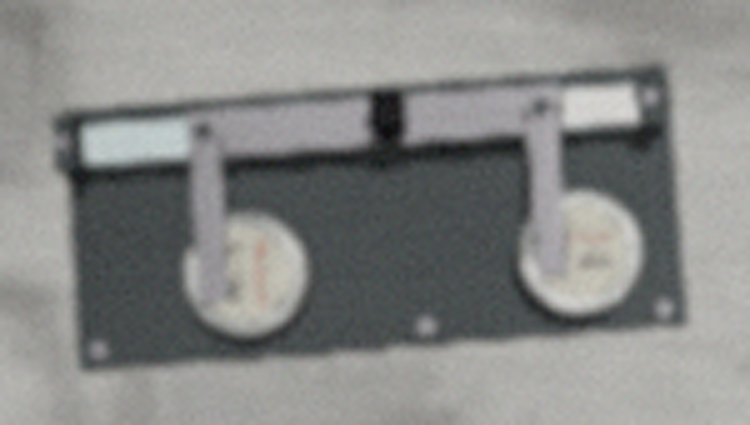

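The crop shows both white tins under the keeper arms, with lid centres at top pixels of about (174.4,194.8) and (241.0,190.8). The black grip is at about (202.4,163.4), and the empty rail on the left is where the keeper travels.

```bash
python3 - <<'E'
from h import *
im=cv2.imread("pics/top0.png");g=cv2.cvtColor(im,cv2.COLOR_BGR2GRAY)
P=[]
for cx,cy in((174.4,194.8),(241,190.8)):
    # edge points of lid, right/lower/upper sides, by radial half-level crossing, robust circle
    pts=[]
    for a in np.radians(np.arange(-50,200,5)):
        rr=np.arange(8,17,.25); v=[cv2.getRectSubPix(g,(1,1),(float(cx+r*np.cos(a)),float(cy+r*np.sin(a))))[0,0] for r in rr]
        k=np.where(np.array(v)<115)[0]
        if len(k): pts.append((cx+rr[k[0]]*np.cos(a),cy+rr[k[0]]*np.sin(a)))
    p=np.array([ray("top",q,.040)[:2] for q in pts])
    for _ in range(3):
        s=np.linalg.lstsq(np.c_[2*p,np.ones(len(p))],(p**2).sum(1),rcond=None)[0];c=s[:2];R=np.sqrt(s[2]+c@c)
        e=abs(np.hypot(*(p-c).T)-R);p=p[e<=max(np.quantile(e,.85),.0008)]
    print("tin",c.round(4),"R",R.round(4));P.append(c)
d=P[0]-P[1];yaw=np.arctan2(-d[0],d[1]);print("dist",np.hypot(*d),"yaw",yaw,"origin",(P[0]+P[1])/2)
O=(P[0]+P[1])/2;Rz=np.array([[np.cos(yaw),-np.sin(yaw)],[np.sin(yaw),np.cos(yaw)]])
ys,xs=np.where(g[150:176,190:216]<45);u=(xs.mean()+190,ys.mean()+150)
print("grip px",u,len(xs),xs.min()+190,xs.max()+190,ys.min()+150,ys.max()+150)
for z in(.076,.065):print("grip",ray("top",u,z).round(4),"rack frame",Rz.T@(ray("top",u,z)[:2]-O))
for X in(75-12,75+12):
  for Y in (-8,8): pass
# plate
hh=np.array([[x,y] for y,x in zip(*np.where(cv2.morphologyEx(((cv2.GaussianBlur(g,(3,3),0)<143)*255).astype(np.uint8)[165:245,315:384],cv2.MORPH_CLOSE,np.ones((5,5)))>0))])
m=np.zeros((80,69),np.uint8);m[hh[:,1],hh[:,0]]=255
m=cv2.morphologyEx(m,cv2.MORPH_OPEN,np.ones((9,9)))
c=max(cv2.findContours(m,0,1)[0],key=cv2.contourArea)+np.array([315,165]);r=cv2.minAreaRect(c);print("plate rect",r,ray("top",r[0],.006).round(4))
print("ring",ray("top",(359,204),.032).round(4))
q=cv2.HoughCircles(cv2.resize(g[165:245,315:400],None,fx=4,fy=4),cv2.HOUGH_GRADIENT,1.5,200,param1=100,param2=30,minRadius=60,maxRadius=95);print(q, [ray("top",(c[0]/4+315,c[1]/4+165),.03).round(4) for c in q[0]] if q is not None else 0)
im2=cv2.resize(im[145:250,130:400],None,fx=2.9,fy=2.9,interpolation=cv2.INTER_CUBIC)
b=cv2.boxPoints(r)
cv2.polylines(im2,[((b-[130,145])*2.9).astype(int)],True,(0,0,255))
for z,l in((.076,"g"),):
  for X in(.063,.087):
    for Y in(0,.08,-.008,.008):
      w=O+Rz@np.array([X,Y]);pp=(proj("top",[*w,.076])-[130,145])*2.9;cv2.circle(im2,tuple(pp.astype(int)),1,(0,255,0),-1)
for x,y in((-.045,-.142),(-.045,.192),(.1,.192),(.1,-.142)):
    pp=(proj("top",[*(O+Rz@np.array([x,y])),.005])-[130,145])*2.9;cv2.circle(im2,tuple(pp.astype(int)),3,(255,0,255),1)
cv2.imwrite("pics/c2.png",im2)
E
```

```text
tin [0.5086 0.1504] R 0.0336
tin [ 0.5226 -0.028 ] R 0.034
dist 0.17899444182424148 yaw 0.07845566738284505 origin [0.51560937 0.06122074]
grip px (np.float64(202.37623762376236), np.float64(167.22772277227722)) 101 190 215 159 173
grip [0.5765 0.071  0.076 ] rack frame [0.0614747  0.00499697]
grip [0.578  0.0725 0.065 ] rack frame [0.063094   0.00639566]
plate rect ((345.6384582519531, 197.0076904296875), (76.2813491821289, 50.978267669677734), 29.744882583618164) [ 0.5105 -0.3132  0.006 ]
ring [ 0.4906 -0.3433  0.032 ]
[[[179.25 152.25  71.25]]] [array([ 0.4933, -0.3459,  0.03  ])]
```

View pics/c2.png

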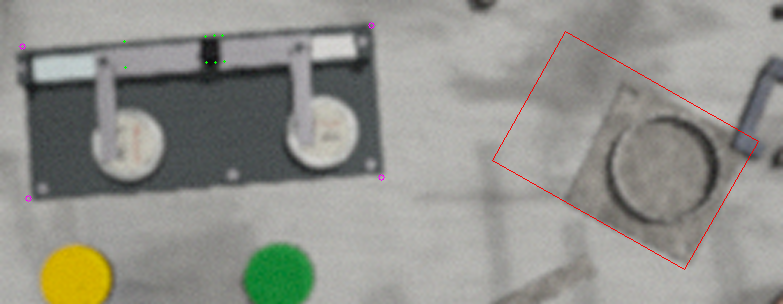

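The magenta rack corners land on the base outline, so the rack pose holds. The red plate box is wrong, but the crop gives the plate's corners as (627,83), (742,145), (683,265) and (568,200), so its centre is at about (655,173). I'll start moving, turning to the rack's yaw on the way.

>>> step_arm(
  series=[
    [[1,-1,0,0,0,0.17],[1,-1,0,0,0,0.17],[1,-1,0,0,0,0.17],[1,-1,0,0,0,0.17],[1,-1,0,0,0,0.17],[1,-1,0,0,0,0.17],[1,-1,0,0,0,0.17]],
  ],
  gripper=1,
  grip_force=12,
)

```text
t: 0.68
eef_pos: [0.3373, -0.3654, 0.2197]
ee_rot: [[0.997, 0.083, 0.0], [0.083, -0.997, 0.0], [0.0, -0.0, -1.0]]
ft_force: [-0.9, -0.7, 0.6]
finger_gap: 0.0939
gripper_force: 0.0
```

```bash
cat >> h.py <<'E'
YAW=.0785;O=np.array([.5156,.0612]);Rz=np.array([[np.cos(YAW),-np.sin(YAW)],[np.sin(YAW),np.cos(YAW)]])
def rack(x,y): return O+Rz@np.array([x,y])
def units(X):
    "shift to world point X in tool axes/units, and turn to align with the rack, pointing down"
    s=readout.state();R=np.array(s["ee_rot"]);d=R.T@(np.array(X)-s["eef_pos"])/.15
    T=np.array([[np.cos(YAW),np.sin(YAW),0],[np.sin(YAW),-np.cos(YAW),0],[0,0,-1]])
    rv=cv2.Rodrigues(R.T@T)[0].ravel()/np.radians(120)
    print("t",round(s["t"],2),"pos",np.round(s["eef_pos"],4),"d",d.round(3),"turn",rv.round(4),"gap",round(s["finger_gap"],4),"gf",round(s["gripper_force"],2),"ft",np.round(s["ft_force"],2),"q",np.round(s["joint_pos"],2))
E
python3 - <<'E'
from h import *
print("plate",ray("top",(130+655/2.9,145+173/2.9),.006).round(4))
w=rack(.075,.005);print(w);units([*w,.066])
E
```

```text
plate [ 0.4901 -0.341   0.006 ]
[0.58997694 0.07206606]
t 0.68 pos [ 0.3373 -0.3654  0.2197] d [ 1.92  -2.767  1.025] turn [-0.0001 -0.0001  0.0021] gap 0.0939 gf 0.0 ft [-0.95 -0.7   0.62] q [ 0.8   0.19 -0.04  1.92  0.01  1.03 -0.73]
```

>>> step_arm(
  series=[
    [[0.64,-0.92,0,0,0,0.002],[0.64,-0.92,0,0,0,0.002],[0.64,-0.92,0,0,0,0.002],[0.64,-0.92,0,0,0,0.002],[0.64,-0.92,0,0,0,0.002]],
  ],
)

```text
t: 1.1
eef_pos: [0.4241, -0.2174, 0.2195]
ee_rot: [[0.997, 0.081, 0.001], [0.081, -0.997, 0.001], [0.001, -0.001, -1.0]]
ft_force: [0.7, 1.0, -0.0]
finger_gap: 0.094
gripper_force: 0.0
```

>>> step_arm(
  series=[
    [[0.64,-0.92,0,0,0,0],[0.64,-0.92,0,0,0,0],[0.64,-0.92,0,0,0,0],[0.64,-0.92,0,0,0,0],[0.64,-0.92,0,0,0,0]],
  ],
)

```text
t: 1.52
eef_pos: [0.5094, -0.072, 0.2194]
ee_rot: [[0.997, 0.081, 0.001], [0.081, -0.997, 0.002], [0.001, -0.002, -1.0]]
ft_force: [-0.2, 0.8, -0.1]
finger_gap: 0.0937
gripper_force: 0.0
```

>>> step_arm(
  series=[
    [[0.64,-0.92,0,0,0,0],[0.64,-0.92,0,0,0,0],[0.64,-0.92,0,0,0,0],[0.64,-0.92,0,0,0,0],[0.64,-0.92,0,0,0,0],[0.64,-0.92,0,0,0,0],[0.64,-0.92,0,0,0,0]],
  ],
)

```text
t: 2.1
eef_pos: [0.592, 0.0655, 0.2188]
ee_rot: [[0.997, 0.073, -0.001], [0.073, -0.997, -0.0], [-0.001, 0.0, -1.0]]
ft_force: [-1.0, -1.2, -0.5]
finger_gap: 0.0942
gripper_force: 0.0
```

```bash
python3 - <<'E'
from h import *
units([*rack(.075,.005),.066])
E
```

```text
t 2.1 pos [0.592  0.0655 0.2188] d [-0.009 -0.045  1.018] turn [ 0.0002  0.0006 -0.0024] gap 0.0942 gf 0.0 ft [-1.   -1.21 -0.54] q [ 0.11  0.39 -0.35  1.68  0.15  1.1  -1.78]
```

>>> step_arm(
  series=[
    [[-0.01,-0.045,0.2,0,0,0],[-0.01,-0.045,0.4,0,0,0],[-0.01,-0.045,0.6,0,0,0],[-0.01,-0.045,0.8,0,0,0],[-0.01,-0.045,0.95,0,0,0],[-0.01,-0.045,1,0,0,0],[-0.01,-0.045,1,0,0,0],[-0.01,-0.045,1,0,0,0],[-0.01,-0.045,1,0,0,0]],
  ],
  gripper=-0.3,
)

```text
t: 2.85
eef_pos: [0.5908, 0.0732, 0.0711]
ee_rot: [[0.997, 0.074, 0.002], [0.074, -0.997, 0.0], [0.002, 0.0, -1.0]]
ft_force: [0.5, 0.4, -0.4]
finger_gap: 0.0377
gripper_force: 0.0
```

```bash
python3 - <<'E'
from h import *
units([*rack(.075,.005),.066])
im=viewer.snapshot("scene")[:,:,::-1]
cv2.imwrite("pics/s1.png",cv2.resize(im[150:320,100:300],None,fx=3.5,fy=3.5,interpolation=cv2.INTER_CUBIC))
E
```

```text
t 2.85 pos [0.5908 0.0732 0.0711] d [-0.006  0.007  0.034] turn [ 0.     -0.001  -0.0022] gap 0.0377 gf 0.0 ft [ 0.47  0.39 -0.39] q [ 0.07  0.56 -0.31  1.8   0.23  0.82 -1.86]
```

View pics/s1.png

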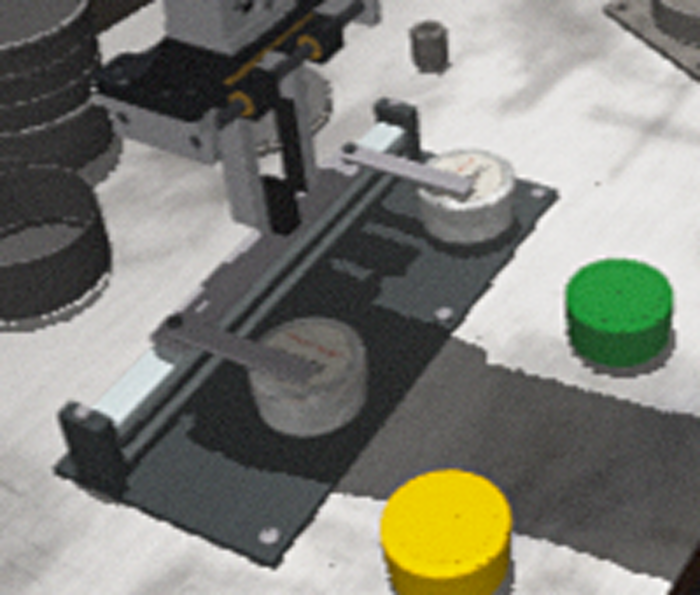

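The crop shows the fingers straddling the keeper grip, with both tins still seated. I'll lower a little and close.

>>> step_arm(
  series=[
    [[-0.006,0,0.03,0,0,-0.002],[-0.006,0,0.03,0,0,-0.002],[-0.006,0,0.03,0,0,-0.002]],
  ],
)

```text
t: 3.15
eef_pos: [0.589, 0.0736, 0.0652]
ee_rot: [[0.997, 0.079, 0.0], [0.079, -0.997, -0.0], [0.0, 0.0, -1.0]]
ft_force: [-0.9, 0.2, 0.2]
finger_gap: 0.0328
gripper_force: 0.0
```

>>> step_arm(
  series=[
    [[0,0,0,0,0,0],[0,0,0,0,0,0],[0,0,0,0,0,0],[0,0,0,0,0,0],[0,0,0,0,0,0],[0,0,0,0,0,0]],
  ],
  gripper=-1,
  grip_force=12,
)

```text
t: 3.65
eef_pos: [0.589, 0.0736, 0.065]
ee_rot: [[0.997, 0.079, 0.0], [0.079, -0.997, 0.0], [0.0, -0.0, -1.0]]
ft_force: [0.2, -0.6, 1.6]
finger_gap: 0.0159
gripper_force: 12.0
```

>>> step_arm(
  series=[
    [[0,-0.06,0,0,0,0],[0,-0.12,0,0,0,0],[0,-0.18,0,0,0,0],[0,-0.24,0,0,0,0],[0,-0.3,0,0,0,0],[0,-0.36,0,0,0,0],[0,-0.42,0,0,0,0],[0,-0.45,0,0,0,0],[0,-0.47,0,0,0,0],[0,-0.48,0,0,0,0],[0,-0.48,0,0,0,0],[0,-0.48,0,0,0,0]],
  ],
)

```text
t: 4.65
eef_pos: [0.5824, 0.1465, 0.065]
ee_rot: [[0.997, 0.08, -0.001], [0.08, -0.997, -0.0], [-0.001, 0.0, -1.0]]
ft_force: [-6.6, -2.2, 8.2]
finger_gap: 0.0159
gripper_force: 12.0
```

>>> step_arm(
  series=[
    [[0,-0.01,0,0,0,0],[0,-0.02,0,0,0,0],[0,-0.03,0,0,0,0],[0,-0.04,0,0,0,0],[0,-0.04,0,0,0,0],[0,-0.04,0,0,0,0]],
  ],
)

```text
t: 5.15
eef_pos: [0.5824, 0.1476, 0.0648]
ee_rot: [[0.997, 0.076, -0.002], [0.076, -0.997, -0.006], [-0.003, 0.005, -1.0]]
ft_force: [-6.8, -25.1, 14.6]
finger_gap: 0.0181
gripper_force: 11.9
```

>>> step_arm(
  series=[
    [[0,0.02,0,0,0,0],[0,0.02,0,0,0,0],[0,0.02,0,0,0,0],[0,0.02,0,0,0,0],[0,0.02,0,0,0,0]],
  ],
  gripper=-0.3,
)

```text
t: 5.57
eef_pos: [0.583, 0.1492, 0.0649]
ee_rot: [[0.997, 0.079, -0.0], [0.079, -0.997, 0.001], [-0.0, -0.001, -1.0]]
ft_force: [0.6, -0.4, -0.5]
finger_gap: 0.0331
gripper_force: 0.0
```

>>> step_arm(
  series=[
    [[0,0,-0.2,0,0,0],[0,0,-0.4,0,0,0],[0,0,-0.55,0,0,0],[0,0,-0.6,0,0,0],[0,0,-0.6,0,0,0],[0,0,-0.6,0,0,0]],
  ],
)

```text
t: 6.07
eef_pos: [0.5829, 0.1484, 0.1544]
ee_rot: [[0.997, 0.079, -0.0], [0.079, -0.997, -0.0], [-0.0, -0.0, -1.0]]
ft_force: [-0.6, -0.5, -0.9]
finger_gap: 0.0331
gripper_force: 0.0
```

>>> step_arm(
  series=[
    [[-1,0.3,-0.2,0,0,0],[-1,0.3,-0.2,0,0,0],[-1,0.3,-0.2,0,0,0],[-1,0.3,-0.2,0,0,0],[-1,0.3,-0.2,0,0,0],[-1,0.3,-0.2,0,0,0]],
  ],
  gripper=1,
)

```text
t: 6.57
eef_pos: [0.4359, 0.091, 0.1845]
ee_rot: [[0.997, 0.078, -0.001], [0.078, -0.997, -0.001], [-0.001, 0.001, -1.0]]
ft_force: [1.0, 0.5, -0.0]
finger_gap: 0.0694
gripper_force: 0.0
```

```bash
python3 - <<'E'
from h import *
print(rack(0,.09),rack(0,-.09));units([*rack(0,.09),.15])
im=viewer.snapshot("scene")[:,:,::-1]
b=viewer.snapshot("top")[:,:,::-1]
cv2.imwrite("pics/s2.png",np.hstack([cv2.resize(im[150:320,100:300],(400,340)),cv2.resize(b[130:240,120:270],(400,340),interpolation=cv2.INTER_CUBIC)]))
E
```

```text
[0.50854225 0.15092284] [ 0.52265775 -0.02852284]
t 6.57 pos [0.4359 0.091  0.1845] d [ 0.514 -0.361  0.229] turn [ 0.0003  0.0003 -0.0002] gap 0.0694 gf 0.0 ft [ 0.95  0.5  -0.01] q [ 0.08  0.16 -0.39  2.07  0.07  0.93 -1.84]
```

View pics/s2.png

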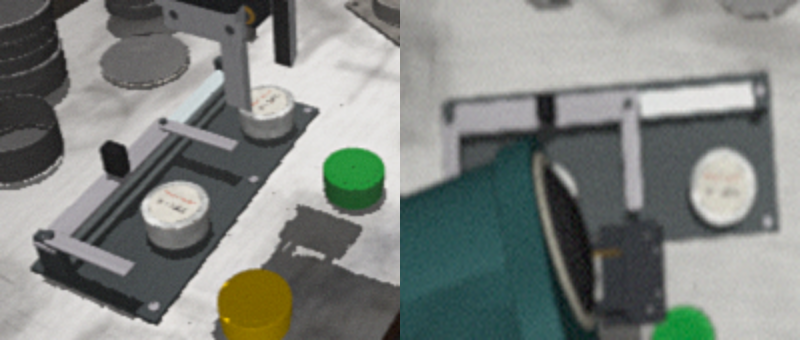

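Left half: the keeper sits at its left stop and both tins stand free. Right half: the right keeper arm is at about (632,150), midway between the seats, which fits the 0.08 travel. Next is the left tin.

>>> step_arm(
  series=[
    [[0.514,-0.361,0.229,0,0,0],[0.514,-0.361,0.229,0,0,0],[0.514,-0.361,0.229,0,0,0],[0.514,-0.361,0.229,0,0,0],[0.514,-0.361,0.229,0,0,0],[0.514,-0.361,0.229,0,0,0]],
  ],
  gripper=1,
)

```text
t: 7.17
eef_pos: [0.5093, 0.1516, 0.1499]
ee_rot: [[0.997, 0.079, -0.002], [0.079, -0.997, -0.0], [-0.002, 0.0, -1.0]]
ft_force: [-0.4, -1.1, -0.2]
finger_gap: 0.0938
gripper_force: 0.0
```

```bash
python3 - <<'E'
from h import *
units([.5086,.1505,.027])
E
```

```text
t 7.17 pos [0.5093 0.1516 0.1499] d [-0.004  0.007  0.819] turn [0.     0.0008 0.0002] gap 0.0938 gf 0.0 ft [-0.43 -1.12 -0.21] q [-0.02  0.36 -0.39  1.9   0.17  0.91 -1.99]
```

>>> step_arm(
  series=[
    [[-0.003,0.006,0.15,0,0,0],[-0.003,0.006,0.3,0,0,0],[-0.003,0.006,0.45,0,0,0],[-0.003,0.006,0.6,0,0,0],[-0.003,0.006,0.72,0,0,0],[-0.003,0.006,0.79,0,0,0],[-0.003,0.006,0.82,0,0,0],[-0.003,0.006,0.82,0,0,0],[-0.003,0.006,0.82,0,0,0]],
  ],
)

```text
t: 7.92
eef_pos: [0.5097, 0.1508, 0.0284]
ee_rot: [[0.997, 0.079, 0.001], [0.079, -0.997, 0.0], [0.001, -0.0, -1.0]]
ft_force: [0.1, 0.0, 0.5]
finger_gap: 0.094
gripper_force: 0.0
```

>>> step_arm(
  series=[
    [[0,0,0,0,0,0],[0,0,0,0,0,0],[0,0,0,0,0,0],[0,0,0,0,0,0],[0,0,0,0,0,0],[0,0,0,0,0,0],[0,0,0,0,0,0],[0,0,0,0,0,0]],
  ],
  gripper=-1,
  grip_force=25,
)

```text
t: 8.58
eef_pos: [0.5094, 0.1508, 0.0278]
ee_rot: [[0.997, 0.079, 0.0], [0.079, -0.997, -0.0], [0.0, 0.0, -1.0]]
ft_force: [-1.2, -1.1, 6.7]
finger_gap: 0.0639
gripper_force: 25.0
```

>>> step_arm(
  series=[
    [[0,0,-0.05,0,0,0],[0,0,-0.15,0,0,0],[0,0,-0.25,0,0,0],[0,0,-0.35,0,0,0],[0,0,-0.45,0,0,0],[0,0,-0.55,0,0,0],[0,0,-0.62,0,0,0],[0,0,-0.66,0,0,0],[0,0,-0.67,0,0,0],[0,0,-0.67,0,0,0],[0,0,-0.67,0,0,0],[0,0,-0.67,0,0,0]],
  ],
)

```text
t: 9.58
eef_pos: [0.5089, 0.1507, 0.1273]
ee_rot: [[0.997, 0.079, -0.001], [0.079, -0.997, -0.0], [-0.001, 0.0, -1.0]]
ft_force: [0.1, -0.3, -4.7]
finger_gap: 0.0641
gripper_force: 25.0
```

```bash
cat >> h.py <<'E'
def weigh(n=15):
    F=[]
    for i in range(n): im=viewer.snapshot("scene"); s=readout.state(); F.append(s["ft_force"]+s["joint_torque"][1:4])if isinstance(s["ft_force"],list) else F.append(np.r_[s["ft_force"],s["joint_torque"][1:4]])
    F=np.array(F);print("mean",F.mean(0).round(2),"sd",F.std(0).round(2));return im[:,:,::-1]
E
python3 - <<'E'
from h import *
im=weigh();units([.5094,.1508,.0278])
cv2.imwrite("pics/s3.png",cv2.resize(im[100:320,100:330],None,fx=2.6,fy=2.6))
E
```

```text
mean [  0.12  -0.11  -4.27 -74.69  -5.91 -37.15] sd [0.59 0.45 0.46 0.11 0.01 0.03]
t 10.33 pos [0.5093 0.1509 0.1281] d [0.001 0.    0.669] turn [-0.      0.      0.0001] gap 0.0642 gf 25.0 ft [ 0.42  0.64 -4.59] q [-0.03  0.39 -0.39  1.92  0.19  0.87 -2.  ]
```

View pics/s3.png

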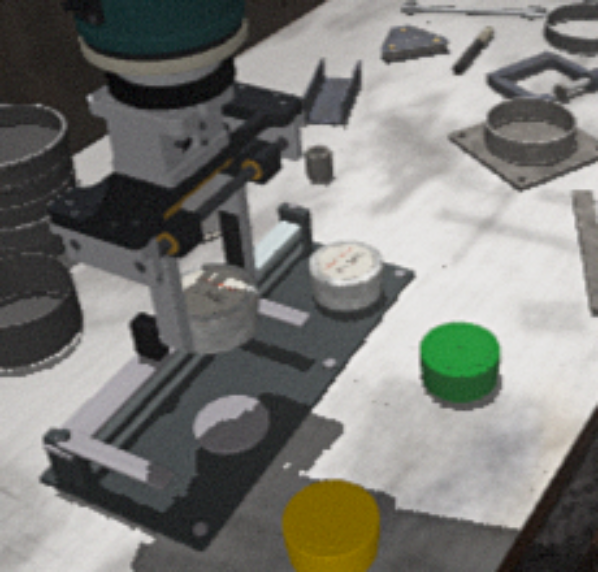

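The left tin is held level above its bare seat and weighs about 4.3 N. The right tin still stands on its seat. I'll set the left one back.

>>> step_arm(
  series=[
    [[0,0,0.1,0,0,0],[0,0,0.2,0,0,0],[0,0,0.3,0,0,0],[0,0,0.4,0,0,0],[0,0,0.5,0,0,0],[0,0,0.57,0,0,0],[0,0,0.62,0,0,0],[0,0,0.65,0,0,0],[0,0,0.666,0,0,0],[0,0,0.668,0,0,0],[0,0,0.668,0,0,0],[0,0,0.668,0,0,0]],
  ],
)

```text
t: 11.33
eef_pos: [0.5096, 0.1509, 0.0284]
ee_rot: [[0.997, 0.079, 0.001], [0.079, -0.997, 0.0], [0.001, -0.0, -1.0]]
ft_force: [0.1, -0.2, -4.1]
finger_gap: 0.0642
gripper_force: 25.0
```

>>> step_arm(
  series=[
    [[0,0,0,0,0,0],[0,0,0,0,0,0],[0,0,0,0,0,0],[0,0,0,0,0,0],[0,0,0,0,0,0],[0,0,0,0,0,0],[0,0,0,0,0,0]],
  ],
  gripper=1,
)

```text
t: 11.92
eef_pos: [0.5093, 0.1508, 0.0279]
ee_rot: [[0.997, 0.079, -0.0], [0.079, -0.997, 0.0], [-0.0, -0.0, -1.0]]
ft_force: [-0.7, 0.3, 0.1]
finger_gap: 0.0936
gripper_force: 0.0
```

>>> step_arm(
  series=[
    [[0,0,-0.15,0,0,0],[0,0,-0.3,0,0,0],[0,0,-0.5,0,0,0],[0,0,-0.7,0,0,0],[0,0,-0.82,0,0,0],[0,0,-0.82,0,0,0],[0,0,-0.82,0,0,0]],
  ],
)

```text
t: 12.5
eef_pos: [0.5097, 0.1508, 0.1516]
ee_rot: [[0.997, 0.078, 0.002], [0.078, -0.997, 0.0], [0.002, -0.0, -1.0]]
ft_force: [0.0, -0.0, -0.8]
finger_gap: 0.0942
gripper_force: 0.0
```

>>> step_arm(
  series=[
    [[0,1,0,0,0,0],[0,1,0,0,0,0],[0,1,0,0,0,0],[0,1,0,0,0,0],[0,1,0,0,0,0],[0,1,0,0,0,0]],
  ],
)

```text
t: 13.0
eef_pos: [0.5205, -0.0001, 0.1497]
ee_rot: [[0.997, 0.076, -0.002], [0.076, -0.997, -0.0], [-0.002, -0.0, -1.0]]
ft_force: [-0.2, 1.1, 0.3]
finger_gap: 0.0941
gripper_force: 0.0
```

```bash
python3 - <<'E'
from h import *
units([.5226,-.0285,.15]);weigh(8)
b=viewer.snapshot("scene")[:,:,::-1]
cv2.imwrite("pics/s4.png",cv2.resize(b[100:320,100:330],None,fx=2.6,fy=2.6))
E
```

```text
t 13.0 pos [ 5.205e-01 -1.000e-04  1.497e-01] d [-0.     0.19  -0.002] turn [-0.      0.0009 -0.0011] gap 0.0941 gf 0.0 ft [-0.21  1.14  0.26] q [ 0.23  0.34 -0.34  1.93  0.14  0.9  -1.68]
mean [  0.27   0.14   0.17 -69.14  -3.73 -37.  ] sd [0.53 0.36 0.5  0.06 0.68 0.04]
```

View pics/s4.png

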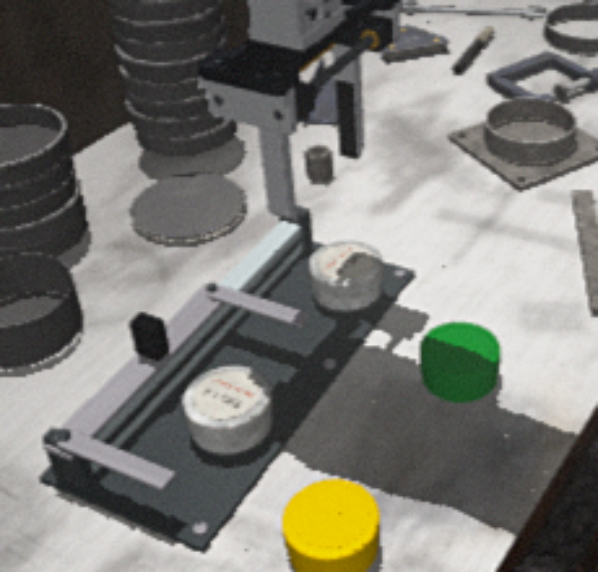

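The left tin is back on its seat (crop (228,410)) and the keeper is still open. The right tin is next.

>>> step_arm(
  series=[
    [[0,0.19,0,0,0,-0.001],[0,0.19,0,0,0,-0.001],[0,0.19,0.1,0,0,-0.001],[0,0.19,0.25,0,0,-0.001],[0,0.19,0.4,0,0,-0.001],[0,0.19,0.4,0,0,-0.001],[0,0.19,0.4,0,0,-0.001]],
  ],
)

```text
t: 14.03
eef_pos: [0.5228, -0.027, 0.0906]
ee_rot: [[0.997, 0.081, -0.002], [0.081, -0.997, 0.0], [-0.002, -0.0, -1.0]]
ft_force: [-0.1, -0.5, 0.9]
finger_gap: 0.0942
gripper_force: 0.0
```

```bash
python3 - <<'E'
from h import *
units([.5228,-.0285,.0278])
E
```

```text
t 14.03 pos [ 0.5228 -0.027   0.0906] d [-0.     0.01   0.419] turn [-0.0002  0.0009  0.0012] gap 0.0942 gf 0.0 ft [-0.1  -0.5   0.87] q [ 0.25  0.42 -0.31  1.96  0.18  0.78 -1.65]
```

>>> step_arm(
  series=[
    [[0,0.01,0.1,0,0,0],[0,0.01,0.2,0,0,0],[0,0.01,0.3,0,0,0],[0,0.01,0.38,0,0,0],[0,0.01,0.42,0,0,0],[0,0.01,0.42,0,0,0],[0,0.01,0.42,0,0,0]],
  ],
)

```text
t: 14.62
eef_pos: [0.5238, -0.0285, 0.0285]
ee_rot: [[0.997, 0.081, 0.0], [0.081, -0.997, 0.0], [0.0, -0.0, -1.0]]
ft_force: [-0.2, -0.6, 0.0]
finger_gap: 0.094
gripper_force: 0.0
```

>>> step_arm(
  series=[
    [[0,0,0,0,0,0],[0,0,0,0,0,0],[0,0,0,0,0,0],[0,0,0,0,0,0],[0,0,0,0,0,0],[0,0,0,0,0,0],[0,0,0,0,0,0],[0,0,0,0,0,0]],
  ],
  gripper=-1,
  grip_force=25,
)

```text
t: 15.28
eef_pos: [0.5236, -0.0286, 0.0281]
ee_rot: [[0.997, 0.081, 0.0], [0.081, -0.997, -0.0], [0.0, 0.0, -1.0]]
ft_force: [-1.9, -0.9, 5.1]
finger_gap: 0.0639
gripper_force: 25.0
```

>>> step_arm(
  series=[
    [[0,0,-0.05,0,0,0],[0,0,-0.15,0,0,0],[0,0,-0.25,0,0,0],[0,0,-0.35,0,0,0],[0,0,-0.45,0,0,0],[0,0,-0.55,0,0,0],[0,0,-0.62,0,0,0],[0,0,-0.66,0,0,0],[0,0,-0.67,0,0,0],[0,0,-0.67,0,0,0],[0,0,-0.67,0,0,0],[0,0,-0.67,0,0,0]],
  ],
)

```text
t: 16.28
eef_pos: [0.5231, -0.0285, 0.1277]
ee_rot: [[0.997, 0.081, -0.001], [0.081, -0.997, 0.0], [-0.001, -0.0, -1.0]]
ft_force: [-0.7, -0.1, -1.2]
finger_gap: 0.0641
gripper_force: 25.0
```

```bash
python3 - <<'E'
from h import *
im=weigh();units([.5228,-.0285,.0278])
cv2.imwrite("pics/s5.png",cv2.resize(im[100:320,100:330],None,fx=2.6,fy=2.6))
E
```

```text
mean [-7.000e-02  4.000e-02 -1.160e+00 -7.220e+01 -4.460e+00 -3.607e+01] sd [0.57 0.45 0.54 0.11 0.   0.03]
t 17.03 pos [ 0.5235 -0.0286  0.1284] d [-0.004 -0.001  0.671] turn [-0.      0.      0.0011] gap 0.0636 gf 25.0 ft [ 0.33 -0.24 -0.47] q [ 0.27  0.37 -0.33  1.94  0.15  0.86 -1.63]
```

View pics/s5.png

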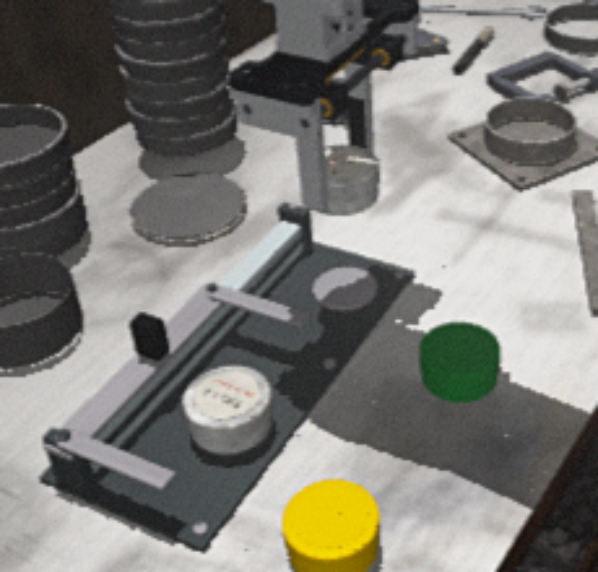

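The right tin is up, with its seat bare below it, and it weighs about 1.2 N against 4.3 N. The left tin is therefore the full one. I'll set the right tin back and go for the left.

>>> step_arm(
  series=[
    [[0,0,0.1,0,0,0],[0,0,0.2,0,0,0],[0,0,0.3,0,0,0],[0,0,0.4,0,0,0],[0,0,0.5,0,0,0],[0,0,0.57,0,0,0],[0,0,0.62,0,0,0],[0,0,0.65,0,0,0],[0,0,0.666,0,0,0],[0,0,0.668,0,0,0],[0,0,0.668,0,0,0],[0,0,0.668,0,0,0]],
  ],
)

```text
t: 18.03
eef_pos: [0.5238, -0.0286, 0.0286]
ee_rot: [[0.997, 0.081, 0.001], [0.081, -0.997, -0.0], [0.001, 0.0, -1.0]]
ft_force: [-0.2, -0.2, -2.2]
finger_gap: 0.0638
gripper_force: 25.0
```

>>> step_arm(
  series=[
    [[0,0,0,0,0,0],[0,0,0,0,0,0],[0,0,0,0,0,0],[0,0,0,0,0,0],[0,0,0,0,0,0],[0,0,0,0,0,0],[0,0,0,0,0,0]],
  ],
  gripper=1,
)

```text
t: 18.62
eef_pos: [0.5234, -0.0286, 0.0282]
ee_rot: [[0.997, 0.081, -0.0], [0.081, -0.997, 0.0], [-0.0, -0.0, -1.0]]
ft_force: [-0.1, 0.3, 0.6]
finger_gap: 0.0939
gripper_force: 0.0
```

>>> step_arm(
  series=[
    [[0,0,-0.15,0,0,0],[0,0,-0.3,0,0,0],[0,0,-0.5,0,0,0],[0,0,-0.7,0,0,0],[0,0,-0.82,0,0,0],[0,0,-0.82,0,0,0],[0,0,-0.82,0,0,0]],
  ],
)

```text
t: 19.2
eef_pos: [0.5238, -0.0287, 0.1518]
ee_rot: [[0.997, 0.081, 0.002], [0.081, -0.997, -0.0], [0.002, 0.0, -1.0]]
ft_force: [0.4, -0.6, -0.3]
finger_gap: 0.0935
gripper_force: 0.0
```

>>> step_arm(
  series=[
    [[0,-1,0,0,0,0],[0,-1,0,0,0,0],[0,-1,0,0,0,0],[0,-1,0,0,0,0],[0,-1,0,0,0,0],[0,-1,0,0,0,0]],
  ],
)

```text
t: 19.7
eef_pos: [0.5105, 0.1222, 0.15]
ee_rot: [[0.996, 0.084, -0.002], [0.084, -0.996, 0.0], [-0.002, -0.0, -1.0]]
ft_force: [0.1, -1.8, -0.1]
finger_gap: 0.0939
gripper_force: 0.0
```

```bash
python3 - <<'E'
from h import *
units([.5094,.1508,.0278])
E
```

```text
t 19.7 pos [0.5105 0.1222 0.15  ] d [ 0.01  -0.191  0.814] turn [-0.0001  0.0009  0.0025] gap 0.0939 gf 0.0 ft [ 0.06 -1.84 -0.09] q [ 0.04  0.35 -0.4   1.92  0.17  0.91 -1.93]
```

>>> step_arm(
  series=[
    [[0.008,-0.19,0,0,0,0.001],[0.008,-0.19,0,0,0,0.001],[0.008,-0.19,0.1,0,0,0.001],[0.008,-0.19,0.25,0,0,0.001],[0.008,-0.19,0.4,0,0,0.001],[0.008,-0.19,0.4,0,0,0.001],[0.008,-0.19,0.4,0,0,0.001]],
  ],
)

```text
t: 20.28
eef_pos: [0.5096, 0.1483, 0.0904]
ee_rot: [[0.997, 0.078, -0.003], [0.078, -0.997, -0.001], [-0.003, 0.0, -1.0]]
ft_force: [0.9, -1.4, 0.6]
finger_gap: 0.0942
gripper_force: 0.0
```

```bash
python3 - <<'E'
from h import *
units([.5094,.1508,.0278])
E
```

```text
t 20.28 pos [0.5096 0.1483 0.0904] d [ 0.001 -0.017  0.417] turn [ 0.0002  0.0014 -0.0004] gap 0.0942 gf 0.0 ft [ 0.88 -1.38  0.61] q [-0.03  0.45 -0.38  1.94  0.23  0.8  -2.03]
```

>>> step_arm(
  series=[
    [[0,-0.01,0.1,0,0,0],[0,-0.01,0.2,0,0,0],[0,-0.01,0.3,0,0,0],[0,-0.01,0.38,0,0,0],[0,-0.01,0.42,0,0,0],[0,-0.01,0.42,0,0,0],[0,-0.01,0.42,0,0,0]],
  ],
)

```text
t: 20.87
eef_pos: [0.5104, 0.1509, 0.0288]
ee_rot: [[0.997, 0.079, 0.0], [0.079, -0.997, 0.0], [0.0, -0.0, -1.0]]
ft_force: [0.7, 0.4, -0.8]
finger_gap: 0.0936
gripper_force: 0.0
```

>>> step_arm(
  series=[
    [[0,0,0,0,0,0],[0,0,0,0,0,0],[0,0,0,0,0,0],[0,0,0,0,0,0],[0,0,0,0,0,0],[0,0,0,0,0,0],[0,0,0,0,0,0],[0,0,0,0,0,0]],
  ],
  gripper=-1,
  grip_force=30,
)

```text
t: 21.53
eef_pos: [0.5103, 0.1509, 0.0284]
ee_rot: [[0.997, 0.079, 0.0], [0.079, -0.997, 0.0], [0.0, -0.0, -1.0]]
ft_force: [-0.6, 0.0, 6.0]
finger_gap: 0.0642
gripper_force: 30.0
```

>>> step_arm(
  series=[
    [[0,0,-0.05,0,0,0],[0,0,-0.15,0,0,0],[0,0,-0.3,0,0,0],[0,0,-0.45,0,0,0],[0,0,-0.6,0,0,0],[0,0,-0.75,0,0,0],[0,0,-0.88,0,0,0],[0,0,-0.94,0,0,0],[0,0,-0.96,0,0,0],[0,0,-0.96,0,0,0],[0,0,-0.96,0,0,0]],
  ],
)

```text
t: 22.45
eef_pos: [0.5096, 0.1507, 0.1712]
ee_rot: [[0.997, 0.079, -0.001], [0.079, -0.997, -0.0], [-0.001, 0.0, -1.0]]
ft_force: [-0.4, 0.1, -4.1]
finger_gap: 0.0642
gripper_force: 30.0
```

```bash
python3 - <<'E'
from h import *
units([.491,-.342,.175])
E
```

```text
t 22.45 pos [0.5096 0.1507 0.1712] d [-0.382  3.265 -0.024] turn [0.0001 0.0007 0.0001] gap 0.0642 gf 30.0 ft [-0.39  0.11 -4.12] q [ 0.    0.33 -0.42  1.88  0.16  0.96 -1.98]
```

>>> step_arm(
  series=[
    [[-0.01,0.08,0,0,0,0],[-0.03,0.25,0,0,0,0],[-0.05,0.45,0,0,0,0],[-0.075,0.65,0,0,0,0],[-0.09,0.8,0,0,0,0]],
  ],
)

```text
t: 22.87
eef_pos: [0.5051, 0.0271, 0.1711]
ee_rot: [[0.997, 0.077, -0.002], [0.077, -0.997, -0.001], [-0.002, 0.0, -1.0]]
ft_force: [0.2, -1.2, -4.1]
finger_gap: 0.0638
gripper_force: 30.0
```

>>> step_arm(
  series=[
    [[-0.02,0.2,0,0,0,0],[-0.05,0.4,0,0,0,0],[-0.07,0.6,0,0,0,0],[-0.09,0.8,0,0,0,0]],
  ],
)

```text
t: 23.2
eef_pos: [0.501, -0.0925, 0.1712]
ee_rot: [[0.997, 0.078, -0.002], [0.078, -0.997, 0.0], [-0.002, -0.0, -1.0]]
ft_force: [0.7, 0.6, -3.5]
finger_gap: 0.0641
gripper_force: 30.0
```

>>> step_arm(
  series=[
    [[-0.02,0.2,0,0,0,0],[-0.05,0.4,0,0,0,0],[-0.07,0.6,0,0,0,0],[-0.09,0.8,0,0,0,0],[-0.09,0.8,0,0,0,0]],
  ],
)

```text
t: 23.62
eef_pos: [0.4961, -0.2177, 0.1709]
ee_rot: [[0.997, 0.072, -0.002], [0.072, -0.997, -0.001], [-0.002, 0.001, -1.0]]
ft_force: [-0.8, -1.1, -3.8]
finger_gap: 0.0638
gripper_force: 30.0
```

```bash
python3 - <<'E'
from h import *
units([.491,-.342,.17])
E
```

```text
t 23.62 pos [ 0.4961 -0.2177  0.1709] d [-0.093  0.824  0.007] turn [ 0.0006  0.0011 -0.0032] gap 0.0638 gf 30.0 ft [-0.84 -1.09 -3.81] q [ 0.55  0.33 -0.23  1.86  0.09  0.96 -1.23]
```

>>> step_arm(
  series=[
    [[-0.02,0.2,0,0,0,0],[-0.05,0.4,0,0,0,0],[-0.07,0.6,0,0,0,0],[-0.08,0.74,0,0,0,0],[-0.09,0.82,0,0,0,0],[-0.09,0.82,0,0,0,0],[-0.09,0.82,0,0,0,0],[-0.09,0.82,0,0,0,0],[-0.09,0.82,0,0,0,0],[-0.09,0.82,0,0,0,0],[-0.09,0.82,0,0,0,0]],
  ],
)

```text
t: 24.53
eef_pos: [0.4945, -0.3342, 0.1722]
ee_rot: [[0.997, 0.08, -0.0], [0.08, -0.997, 0.0], [-0.0, -0.0, -1.0]]
ft_force: [0.1, -0.0, -3.2]
finger_gap: 0.0635
gripper_force: 30.0
```

```bash
python3 - <<'E'
from h import *
im=viewer.snapshot("scene")[:,:,::-1];b=viewer.snapshot("top")[:,:,::-1]
units([.491,-.342,.17]);print(readout.state()["dq"])
cv2.imwrite("pics/s6.png",np.hstack([cv2.resize(im[60:320,100:360],(400,400)),cv2.resize(b[110:260,125:400],(400,400*150//275)).copy() if 0 else cv2.copyMakeBorder(cv2.resize(b[110:260,125:400],(400,218)),0,182,0,0,0)]))
E
```

```text
t 24.63 pos [ 0.4944 -0.3345  0.1723] d [-0.027  0.048  0.015] turn [ 0.     -0.      0.0004] gap 0.0639 gf 30.0 ft [ 0.46 -0.84 -3.85] q [ 0.69  0.42 -0.19  1.73  0.09  1.   -1.02]
[ 0.00244309  0.00214175  0.00061241 -0.00354878 -0.00101312  0.00064711
  0.00081132]
```

View pics/s6.png

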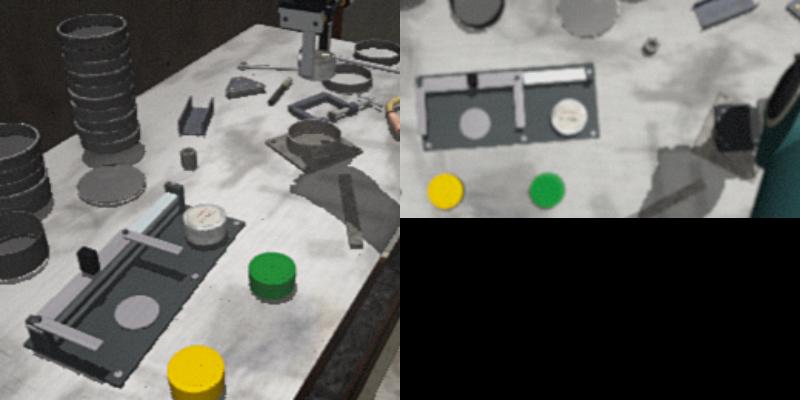

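The heavy tin hangs level over the plate, the light tin stands on the right seat, and the keeper is at its left stop. I'll make one small centring move and hand in.

>>> step_arm(
  series=[
    [[-0.01,0.02,0,0,0,0],[-0.02,0.04,0,0,0,0],[-0.02,0.04,0,0,0,0],[-0.02,0.04,0,0,0,0],[-0.02,0.04,0,0,0,0],[-0.02,0.04,0,0,0,0],[-0.02,0.04,0,0,0,0],[-0.02,0.04,0,0,0,0]],
  ],
)

```text
t: 25.3
eef_pos: [0.4918, -0.341, 0.1722]
ee_rot: [[0.997, 0.079, -0.0], [0.079, -0.997, 0.0], [-0.0, -0.0, -1.0]]
ft_force: [-0.0, 0.2, -4.2]
finger_gap: 0.0638
gripper_force: 30.0
```

```bash
python3 -c "
from plant import order
print(order.hand_in())"
```

```text
the job is handed in; nothing more can be done
None
```

I handed the job in at about 25 s (no verdict came back): the keeper is at its left stop, the heavier tin (the left one, about 4.3 N against 1.2 N) is held still over the middle of the plate with its underside about 15 cm up, and the lighter tin stands on the right seat.

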